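# Finish the control box: key on its knobs, load the cells, snap the covers shut

## Task

Get the model railway's control box ready. Push every knob that is lying on the bench onto the spindle ringed in its colour, turning it until its hidden key drops in and its rim sits flat on the deck, and lay one battery cell in each of the two bays and press both orange covers down until their catches hold them shut. Leave the other things on the bench where they are.

Things in the scene. Friction and masses are not known exactly. Their poses are not given: they have to be found in the camera images.
- panel: the control box: flat grey plastic box fixed to the bench, 145 mm (its x) by 180 mm (its y). Origin: underside, at x = 0 mm, midway in y; axes: x from the cell bays (near the robot) to the spindles (far), y to its left, z up. Rear half: a deck 10 mm high with three aluminium spindles in a row; front half: two cell bays side by side with orange hinged covers, open at the start
- knob_red: red knob (may be absent): black, 26 mm high; cap dia. 38 mm from 15 to 26 mm above its rim (grip it there), red disc and white pointer (along +x) on top; below, a hollow skirt, 35 mm outside, 29 mm inside, in it a key bar 22 x 5 mm along x, its underside 7 mm above the rim. 50 g. Origin: centre of the rim (underside), z up. Stands upright on the bench at the start
- seat_red (a point): axis of the spindle ringed in red, at deck level; panel's axes. A boss of dia. 26 mm, 14 mm high, with a slot 10 mm wide, 8 mm deep across its top, in a direction that varies and is not given. A knob set on it stands with its rim 7 mm above the deck; pressed lightly (3 to 10 N) and turned, it drops onto the deck when bar meets slot (within 0.2 rad, either way round). The spindle turns only above 0.25 N m
- knob_yellow: yellow knob (may be absent): black, 26 mm high; cap dia. 38 mm from 15 to 26 mm above its rim (grip it there), yellow disc and white pointer (along +x) on top; below, a hollow skirt, 35 mm outside, 29 mm inside, in it a key bar 22 x 5 mm along x, its underside 7 mm above the rim. 50 g. Origin: centre of the rim (underside), z up. Stands upright on the bench at the start
- seat_yellow (a point): axis of the spindle ringed in yellow, at deck level; panel's axes. A boss of dia. 26 mm, 14 mm high, with a slot 10 mm wide, 8 mm deep across its top, in a direction that varies and is not given. A knob set on it stands with its rim 7 mm above the deck; pressed lightly (3 to 10 N) and turned, it drops onto the deck when bar meets slot (within 0.2 rad, either way round). The spindle turns only above 0.25 N m
- knob_blue: blue knob (may be absent): black, 26 mm high; cap dia. 38 mm from 15 to 26 mm above its rim (grip it there), blue disc and white pointer (along +x) on top; below, a hollow skirt, 35 mm outside, 29 mm inside, in it a key bar 22 x 5 mm along x, its underside 7 mm above the rim. 50 g. Origin: centre of the rim (underside), z up. Stands upright on the bench at the start
- seat_blue (a point): axis of the spindle ringed in blue, at deck level; panel's axes. A boss of dia. 26 mm, 14 mm high, with a slot 10 mm wide, 8 mm deep across its top, in a direction that varies and is not given. A knob set on it stands with its rim 7 mm above the deck; pressed lightly (3 to 10 N) and turned, it drops onto the deck when bar meets slot (within 0.2 rad, either way round). The spindle turns only above 0.25 N m
- bay_left (a point): middle of the floor of the left cell bay (panel's axes), 4 mm above the bench. The bay is 54 mm (y) by 18 mm (x); sills 4 mm high, 12 mm broad along it, end walls 14 mm high, 4 mm thick. A cell lies in it along y, either way round, either cell in either bay. A catch post, 12 mm wide, 22 mm high, stands 27 to 33 mm from the middle towards the spindles, 20 mm to the left
- cover_left (a joint): angle of the left orange cover: 0 = shut, held by its catch; 1.4 to 1.85 = standing open on the robot's side of the bay. A light spring holds it open; pressed down at its tab with about 4 to 10 N it snaps past the catch at about 0.1 rad and stays shut; let go earlier, it springs open
- cover_left_hinge (a point): middle of the left cover's hinge line (along panel y), 10 mm above the bench, 34 mm from the bay's middle on the robot's side; panel's axes. The shut cover reaches 49 mm from here along +x (with tab 62 mm), its top 15 mm above the hinge; 64 mm wide, 3 mm thick
- cover_left_tab (a point): upper face of the thumb tab (20 mm wide, 14 mm long) in the middle of the left cover's free edge; when shut 55 mm from the hinge line and 15 mm above it; moves with the cover (its axes are the cover's, z out of the upper face)
- bay_right (a point): middle of the floor of the right cell bay (panel's axes), 4 mm above the bench. The bay is 54 mm (y) by 18 mm (x); sills 4 mm high, 12 mm broad along it, end walls 14 mm high, 4 mm thick. A cell lies in it along y, either way round, either cell in either bay. A catch post, 12 mm wide, 22 mm high, stands 27 to 33 mm from the middle towards the spindles, 20 mm to the left
- cover_right (a joint): angle of the right orange cover: 0 = shut, held by its catch; 1.4 to 1.85 = standing open on the robot's side of the bay. A light spring holds it open; pressed down at its tab with about 4 to 10 N it snaps past the catch at about 0.1 rad and stays shut; let go earlier, it springs open
- cover_right_hinge (a point): middle of the right cover's hinge line (along panel y), 10 mm above the bench, 34 mm from the bay's middle on the robot's side; panel's axes. The shut cover reaches 49 mm from here along +x (with tab 62 mm), its top 15 mm above the hinge; 64 mm wide, 3 mm thick
- cover_right_tab (a point): upper face of the thumb tab (20 mm wide, 14 mm long) in the middle of the right cover's free edge; when shut 55 mm from the hinge line and 15 mm above it; moves with the cover (its axes are the cover's, z out of the upper face)
- cell_a: blue and white battery cell, lying: 50 mm long (its y), 15 mm thick, 23 g. Origin: middle of the underside. Both cells are alike; lies on the bench at the start
- cell_b: blue and white battery cell, lying: 50 mm long (its y), 15 mm thick, 23 g. Origin: middle of the underside. Both cells are alike; lies on the bench at the start
- pin_cup: bystander, to be left alone: small tin cup of track pins, 44 mm wide, 27 mm high. Origin: centre of the underside
- sanding_cork: bystander, to be left alone: cork sanding block, 38 x 74 x 25 mm. Origin: centre of the underside
- loupe: bystander, to be left alone: black eye loupe, 41 mm wide, 29 mm high. Origin: centre of the underside
Things that resemble listed ones, but are neither listed nor needed, are in the scene too. Leave any green or pink look-alike of the knob_blue alone.

How it is judged:
At the end, for the whole second after the job is handed in: Every knob that is present sits on the spindle ringed in its colour, within 4 mm of the axis, rim within 3 mm of the deck, upright and at rest; each cell lies in a bay, within 6 mm of its middle, along it, on the floor; both covers are shut (joint under 0.05 rad) (horizontal distance between knob_red and seat_red below 0.004 m and z of knob_red in the frame of seat_red below 0.003 m and angle between each of knob_red, knob_yellow, knob_blue's own z axis and vertical below 0.08 rad and linear speed of each of knob_red, knob_yellow, knob_blue below 0.02 m/s and horizontal distance between knob_yellow and seat_yellow below 0.004 m and z of knob_yellow in the frame of seat_yellow below 0.003 m and horizontal distance between knob_blue and seat_blue below 0.004 m and z of knob_blue in the frame of seat_blue below 0.003 m and ((horizontal distance between cell_a and bay_left below 0.006 m and z of cell_a in the frame of bay_left below 0.005 m and angle between the y axis of cell_a and the y axis of bay_left, either way round below 0.2 rad) or (horizontal distance between cell_a and bay_right below 0.006 m and z of cell_a in the frame of bay_right below 0.005 m and angle between the y axis of cell_a and the y axis of bay_right, either way round below 0.2 rad)) and ((horizontal distance between cell_b and bay_left below 0.006 m and z of cell_b in the frame of bay_left below 0.005 m and angle between the y axis of cell_b and the y axis of bay_left, either way round below 0.2 rad) or (horizontal distance between cell_b and bay_right below 0.006 m and z of cell_b in the frame of bay_right below 0.005 m and angle between the y axis of cell_b and the y axis of bay_right, either way round below 0.2 rad)) and value of joint each of cover_left, cover_right below 0.05 rad); the robot touches nothing.
It fails at once if a bystander (pin cup, cork block, loupe) is shoved more than 3 cm (distance of any of pin_cup, sanding_cork, loupe from where it was at the start of the episode above 0.03 m).
Of knob_red, knob_yellow, knob_blue only 2 to 3 are there at a start; the rules pass over those that are not, and their reading is None.
At some moment in a run one of cell_a, cell_b may be knocked a few centimetres aside while the robot is not near it.
Once in a run the grip may slacken for a moment while it holds something.
It also fails if it takes over 210 s, if anything falls off the work surface, if the arm or the gripper's body presses on something with over 40 N, if the wrist force passes 120 N, or if a joint passes its speed limit or range.

## Robot

A 7-joint arm with a two-finger parallel gripper is mounted at the origin on a cart in front of the work surface, level with it; the furniture and walls round the work are solid. World frame = base frame: x ahead of the robot, y to its left, z up, the work surface at z = 0. Lengths are in m, angles in rad, forces in N, time in s.
With the tool pointing down it reaches from about 0.4 to 0.85 m from the base axis. Payload 10.4 kg.
Tool frame: the origin (TCP) lies at the very end of the fingers, on their centre line; the grasp point (between the pads) lies 19 mm behind it (r.pinch_z is the distance from the TCP to the grasp point, in m); z points along the fingers, y is the line along which they close (so a half turn about z gives the same grasp; the last joint's range is limited). The gripper opens to 87 mm and grips with 3 to 60 N. Pads are 19 mm wide; open, the fingers measure 117 mm over their backs; the gripper's body (75 mm by 190 mm) begins 51 mm behind the grasp point.
Start: joints at [1.223, 0.332, -0.065, 1.46, 0.022, 1.35, -0.088], TCP at [0.199, -0.592, 0.223] pointing down, gripper open.
Joint ranges: [-2.6, 2.6], [-0.5, 2.12], [-1.47, 1.34], [0.16, 2.42], [-1.27, 4.41], [0.06, 2.06], [-2.6, 2.6]. Speed limits (rad/s): [2.22, 2.22, 2.79, 2.79, 3.14, 3.14, 3.14].

## Interface

Orientations are given as a unit quaternion [x, y, z, w].
In Python, from bench import sensors, vision, r gives the robot as it stands.
- The arm moves only by the shell command python3 -m crank 'ROWS' [OPENING] [FORCE]. ROWS is JSON, a list of rows, each a list of 2 entries, a list of its own where there are three numbers: the shift along the tool's x, y, z normalised to -1 to 1, where 1 is 3 cm, then the turn about the tool's z normalised to -1 to 1, where 1 is 8 degrees. A call has 1 to 12 rows; each row shifts and turns the commanded pose from where the row before left it, along the tool's axes as they then stand; what a row does not reach is not made up. A row lasts 1/8 s, in which the tool goes at most 62.5 mm and 10.7 degrees, less where a joint would pass 70% of its speed; a pose out of reach is approached as far as the arm can. A call with a number of a shift or a turn outside -1 to 1 is refused whole. A call with a gripper value outside its range is refused whole. OPENING is the opening, from 0 (shut) to 1 (fully open), set as the call begins (- or left out, the last holds). The fingers move at their own pace and stop on an object; FORCE is the grip in N (left out, the last holds). Time passes only in rows, so rows that do not move let the fingers close. It gives the time, the measured TCP pose, the force, the opening and the grip force at its end, in the units of the state.
- sensors.read_state(): the state, without advancing time (a new reading comes with each control period).
- vision.camera(name): name is "side" or "top"; returns the picture (400x640x3 uint8, red, green, blue); there is no depth.
- vision.camera_model(name): a dict with "vertical_fov" (degrees; the focal length in pixels is half the picture's height over the tangent of half this angle, whatever the lens; pixels are square), "cx", "cy" (the principal point, pixels), "dist" ([k1, k2, p1, p2, k3] as OpenCV has them; the pictures are not rectified), "camera_from_world" (4x4, takes a point from world to camera coordinates). Camera axes: x right, y down, z forward; pixel columns grow to the right and rows downward; lengths in m; the calibration is good to about 2 mm. A picture is of the moment at which its call begins. camera_model takes no time and is no camera call.
- r.close_job(): hands the job in; it is judged then, once.
The state is a dict: "time": time; "joint_positions": joint angles; "joint_vel": joint speeds; "joint_torque": joint torques, N m; "ee_pos": TCP position; "eef_rot": TCP orientation; "ft_force": force on the tool from outside, world axes, zero at the start; "torque": the same for the moment, N m; "width": finger opening in m; "grip_force": force on a finger pad.
Only numpy, scipy, OpenCV 4.12 (cv2) and the standard library are available. Lean on these libraries where they do the work, as an engineer would, in place of code of your own. Each camera call takes 0.05 s, during which the arm holds its last target. There are 200 camera calls.

## Working session

There is one attempt and no reset: what is moved stays moved. The work goes in short steps, Python scripts to look and compute and a shell command to move; the robot and the scene stay as the last step left them, time stands still between calls to the robot, and variables do not carry over. Pictures are saved under pics/ and viewed, at most 14 in all, crops included, and the job is handed in when it is done.

```bash
ls; mkdir -p pics
python3 - <<'E'
from bench import sensors, vision, r
import cv2,json
for n in("top","side"):
    im=vision.camera(n); cv2.imwrite(f"pics/{n}0.png",im[:,:,::-1]); m=vision.camera_model(n); print(n,m)
s=sensors.read_state(); print(s)
E
```

```text
pics
top {'vertical_fov': 51.8436728491127, 'cx': 321.69692204209537, 'cy': 204.46576877363066, 'dist': array([-0.09457574,  0.        ,  0.        ,  0.        ,  0.        ]), 'camera_from_world': array([[ 2.85718647e-02, -9.99584573e-01,  3.78560678e-03,
        -3.47597031e-02],
       [-9.91909744e-01, -2.88206993e-02, -1.23630203e-01,
         5.67464769e-01],
       [ 1.23687947e-01, -2.22634828e-04, -9.92321139e-01,
         1.14553857e+00],
       [ 0.00000000e+00,  0.00000000e+00,  0.00000000e+00,
         1.00000000e+00]])}
side {'vertical_fov': 55.34648681480184, 'cx': 318.18957721299375, 'cy': 197.05867074369385, 'dist': array([-0.06642238,  0.        ,  0.        ,  0.        ,  0.        ]), 'camera_from_world': array([[-9.23266058e-01, -3.84161137e-01,  7.95767757e-05,
         5.13184902e-01],
       [-2.24596023e-01,  5.39610325e-01, -8.11404538e-01,
         1.70883826e-01],
       [ 3.11667150e-01, -7.49160142e-01, -5.84484961e-01,
         7.22551212e-01],
       [ 0.00000000e+00,  0.00000000e+00,  0.00000000e+00,
         1.00000000e+00]])}
{'time': 0.1, 'joint_positions': array([ 1.22340346,  0.33283956, -0.06473538,  1.46083585,  0.02160398,
        1.34994753, -0.08851352]), 'joint_vel': array([ 0.00052203,  0.00010601, -0.00019478, -0.00317026,  0.00096841,
        0.00173602, -0.0001351 ]), 'joint_torque': array([ 2.09074788e-03, -6.24544430e+01,  2.51294783e-02, -3.90717959e+01,
       -6.14137645e-02,  3.65591305e-02,  8.75643605e-05]), 'ee_pos': array([ 0.19934625, -0.59198059,  0.22182458]), 'eef_rot': array([ 9.86839235e-01,  1.61703058e-01, -1.34083293e-04, -6.53602716e-04]), 'ft_force': array([ 0.09543898,  0.1718123 , -0.45540864]), 'torque': array([-0.01776927,  0.0364521 ,  0.00274495]), 'grip_force': 0.0, 'width': 0.08707506751843114}
```

View pics/top0.png

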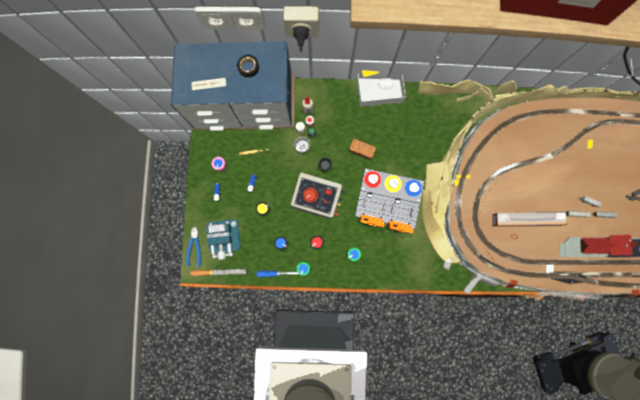

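View pics/side0.png

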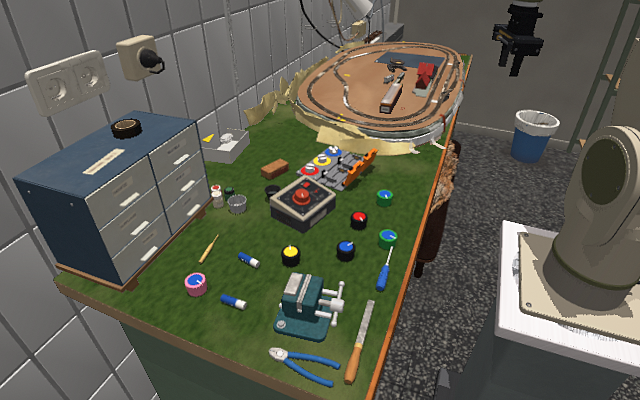

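The top view shows the panel at (390,200), with spindle rings red (373,179), yellow (393,184) and blue (413,187) and open orange covers at (372,222) and (402,227).

Candidates:
- **Red knob:** (317,242). The e-stop at (311,195) is not it.
- **Yellow knob:** (262,209).
- **Blue knob:** (281,243), plain black body. Look-alikes are green-bodied at (303,269) and (354,254), and pink-bodied at (218,163).
- **Cells:** (216,192) and (251,183).

Next is a close crop to check these.

```bash
cat > h.py <<'E'
import numpy as np, cv2
from bench import sensors, vision, r
from scipy.spatial.transform import Rotation as R
def K(m):
    f=200/np.tan(np.radians(m["vertical_fov"]/2)); return np.array([[f,0,m["cx"]],[0,f,m["cy"]],[0,0,1]])
def plane(n,uv,z):
    m=vision.camera_model(n); T=m["camera_from_world"]
    p=cv2.undistortPoints(np.array(uv,float).reshape(-1,1,2),K(m),m["dist"]).reshape(-1,2)
    d=np.c_[p,np.ones(len(p))]@T[:3,:3]; c=-T[:3,:3].T@T[:3,3]
    return c+d*((z-c[2])/d[:,2])[:,None]
def proj(n,P):
    m=vision.camera_model(n); T=m["camera_from_world"]
    return cv2.projectPoints(np.array(P,float).reshape(-1,1,3),cv2.Rodrigues(T[:3,:3])[0],T[:3,3],K(m),m["dist"])[0].reshape(-1,2)
def img(n,name=None):
    im=np.ascontiguousarray(vision.camera(n)[:,:,::-1])
    if name: cv2.imwrite(f"pics/{name}.png",im)
    return im
RNG={"red":[((0,150,110),(6,255,255)),((174,150,110),(180,255,255))],"yellow":[((24,150,130),(34,255,255))],
 "blue":[((105,150,110),(120,255,255))],"orange":[((8,180,150),(18,255,255))],"cell":[((105,150,90),(120,255,255))]}
def blobs(im,c,box=None,amin=8):
    h=cv2.cvtColor(im,cv2.COLOR_BGR2HSV); k=sum(cv2.inRange(h,np.array(a),np.array(b)) for a,b in RNG[c])
    if box: 
        q=np.zeros_like(k); x0,y0,x1,y1=box; q[y0:y1,x0:x1]=k[y0:y1,x0:x1]; k=q
    n,l,st,ce=cv2.connectedComponentsWithStats(k)
    return [(ce[i].round(2),int(st[i,4]),st[i,:4].tolist()) for i in range(1,n) if st[i,4]>=amin]
def dock(): 
    s=sensors.read_state(); print("t",round(s["time"],2),"tcp",s["ee_pos"].round(4),"yaw",yaw(s).round(2),"F",s["ft_force"].round(1),"w",round(s["width"],4))
    return s
def yaw(s):   # direction of tool y axis in the world, degrees
    y=R.from_quat(s["eef_rot"]).apply([0,1,0]); return np.degrees(np.arctan2(y[1],y[0]))
def togo(p,ydir=None):  # units of rows needed to reach p; finger axis direction ydir (deg)
    s=dock(); q=R.from_quat(s["eef_rot"]); d=q.inv().apply(np.array(p)-s["ee_pos"])
    out=[d/0.03]
    print("units xyz",(d/0.03).round(2),end=" ")
    if ydir is not None:
        e=(ydir-yaw(s)+90)%180-90; print("turn units (tool z down => -)",round(-e/8,2),"deg",round(-e,1))
    else: print()
E
python3 - <<'E'
from h import *
a=cv2.imread("pics/top0.png")
for c in("red","yellow","blue","orange"):
    for b in blobs(a,c,(180,140,440,290)): print(c,b, plane("top",b[0],0.026)[0].round(3))
cv2.imwrite("pics/c1.png",cv2.resize(a[140:280,205:365],None,fx=5,fy=5,interpolation=cv2.INTER_CUBIC)[:600])
cv2.imwrite("pics/c2.png",cv2.resize(a[160:240,345:435],None,fx=7,fy=7,interpolation=cv2.INTER_CUBIC))
E
```

```text
red (array([371.71, 179.54]), 103, [365, 172, 16, 15]) [ 0.647 -0.162  0.026]
red (array([310.34, 194.48]), 153, [303, 188, 15, 14]) [0.598 0.015 0.026]
red (array([327.86, 191.48]), 21, [325, 190, 7, 4]) [ 0.608 -0.035  0.026]
red (array([316.99, 241.46]), 72, [312, 237, 10, 11]) [ 0.462 -0.008  0.026]
yellow (array([391.85, 183.68]), 103, [385, 176, 16, 15]) [ 0.637 -0.222  0.026]
yellow (array([261.47, 208.49]), 78, [257, 203, 11, 11]) [0.553 0.155 0.026]
blue (array([217.87, 162.29]), 31, [215, 160, 7, 6]) [0.686 0.291 0.026]
blue (array([252.2 , 179.41]), 41, [250, 175, 6, 10]) [0.637 0.187 0.026]
blue (array([412.22, 188.26]), 96, [406, 180, 15, 16]) [ 0.625 -0.282  0.026]
blue (array([216.61, 188.29]), 38, [215, 184, 5, 10]) [0.608 0.29  0.026]
blue (array([188.85, 251.44]), 59, [187, 239, 6, 27]) [0.422 0.36  0.026]
blue (array([197.86, 251.32]), 56, [195, 239, 5, 27]) [0.423 0.334 0.026]
blue (array([279.73, 242.3 ]), 77, [275, 238, 11, 10]) [0.457 0.099 0.026]
blue (array([354.26, 253.58]), 43, [350, 250, 8, 8]) [ 0.431 -0.115  0.026]
blue (array([302.79, 267.72]), 43, [299, 265, 8, 7]) [0.387 0.03  0.026]
blue (array([266.06, 273.34]), 108, [257, 271, 20, 6]) [0.367 0.134 0.026]
orange (array([371.88, 220.96]), 166, [360, 215, 25, 12]) [ 0.526 -0.164  0.026]
orange (array([400.16, 226.88]), 164, [389, 221, 25, 12]) [ 0.511 -0.247  0.026]
orange (array([227.7, 285.9]), 173, [182, 284, 91, 5]) [0.328 0.242 0.026]
orange (array([322.49, 288.6 ]), 119, [281, 288, 89, 2]) [ 0.329 -0.028  0.026]
```

View pics/c1.png

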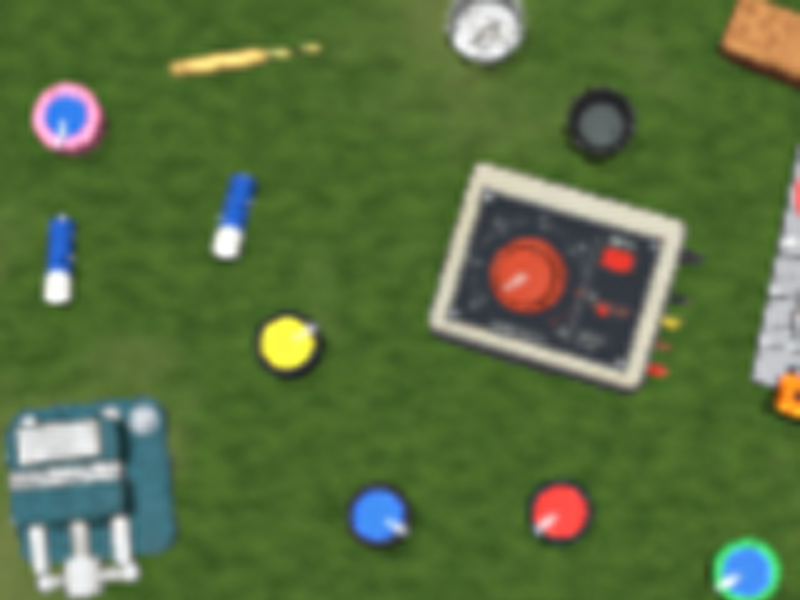

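View pics/c2.png

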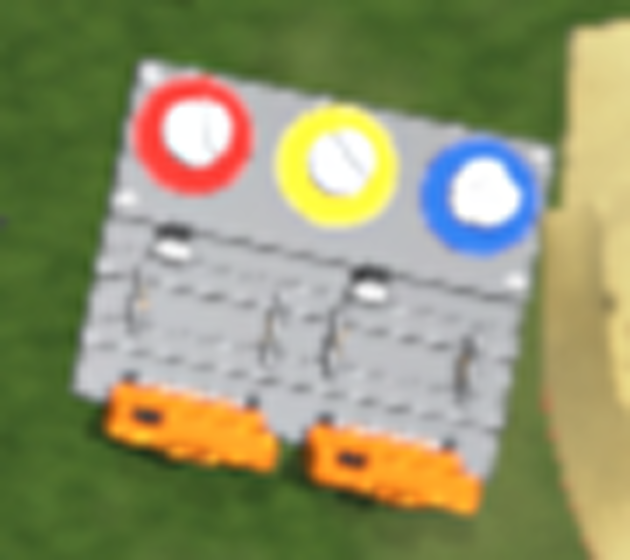

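The crops confirm the picks. Red, yellow and blue are plain black-bodied knobs, and the look-alikes have green or pink bodies. Both cells are plain to see. The slots look roughly vertical in the image on red, diagonal on yellow and unclear on blue. Next I'll measure precisely.

Run:
```python
from h import *
a=cv2.imread("pics/top0.png");b=cv2.imread("pics/side0.png")
def hull(im,c,box,s=4):
    x0,y0,x1,y1=box; h=cv2.cvtColor(cv2.resize(im[y0:y1,x0:x1],None,fx=s,fy=s,interpolation=cv2.INTER_CUBIC),cv2.COLOR_BGR2HSV)
    k=sum(cv2.inRange(h,np.array(p),np.array(q)) for p,q in RNG[c]); cs,_=cv2.findContours(k,cv2.RETR_EXTERNAL,cv2.CHAIN_APPROX_NONE)
    e=max(cs,key=cv2.contourArea); e=cv2.fitEllipse(e) ; return (np.array(e[0])+.5)/s-.5+[x0,y0], np.array(e[1])/s
it={"s_red":("red",.01,(359,166,387,194)),"s_yel":("yellow",.01,(380,170,408,198)),"s_blu":("blue",.01,(400,174,428,202)),
"k_red":("red",.026,(306,231,328,253)),"k_yel":("yellow",.026,(251,197,273,219)),"k_blu":("blue",.026,(270,232,292,252))}
P={}
for k,(c,z,bx) in it.items():
    uv,sz=hull(a,c,bx); p=plane("top",[uv],z)[0]; P[k]=p
    g=proj("side",[p])[0].astype(int); w=16
    try:
        u2,s2=hull(b,c,(g[0]-w,g[1]-w,g[0]+w,g[1]+w)); p2=plane("side",[u2],z)[0]
    except Exception as e: p2=np.zeros(3);s2=0*sz
    print(k,uv.round(1),sz.round(1),p.round(4),"side",s2.round(1),p2.round(4))
v=P["s_red"]-P["s_blu"]; y=np.degrees(np.arctan2(-v[0],v[1])); print("panel yaw",y, np.linalg.norm(v))
q=lambda l:[(345+(u+.5)/7-.5,160+(w+.5)/7-.5) for u,w in l]
M=R.from_euler("z",-y,degrees=True)
for nm,pts,z in(("walls",[(137,300),(270,330),(332,345),(465,370)],.014),("posts",[(174,233),(372,276)],.022),("corn",[(140,62),(552,147)],.01),("front",[(75,392)],.004),("cov",[(108,415),(278,460),(308,455),(482,505)],.05)):
    w=plane("top",q(pts),z); print(nm,w.round(4)[:,:2].tolist(),"rel yel seat",M.apply(w-P["s_yel"])[:,:2].round(4).tolist())
# cells
for bx in((205,178,228,204),(242,170,262,196)):
    h=cv2.cvtColor(a,cv2.COLOR_BGR2HSV); x0,y0,x1,y1=bx
    S=h[y0:y1,x0:x1]; k=((cv2.inRange(S,(100,120,60),(125,255,255))>0)|((S[...,1]<70)&(S[...,2]>140)))
    yy,xx=np.nonzero(k); pts=np.c_[xx+x0,yy+y0].astype(np.float32); rr=cv2.minAreaRect(pts); w=plane("top",cv2.boxPoints(rr),.0075)
    e=sorted([(np.linalg.norm(w[i]-w[(i+1)%4]),*(w[(i+1)%4]-w[i])[:2]) for i in range(4)])[-1]
    print("cell",len(xx),plane("top",[rr[0]],.0075).round(4),"len",e[0],"axis deg",np.degrees(np.arctan2(e[2],e[1]))%180)
# pointers: white pixel centroid near knob
for k in("k_red","k_yel","k_blu"):
    g=proj("top",[P[k]])[0].astype(int); S=a[g[1]-8:g[1]+9,g[0]-8:g[0]+9].astype(int); m=(S.min(2)>120); yy,xx=np.nonzero(m)
    w=plane("top",[(xx.mean()+g[0]-8,yy.mean()+g[1]-8)],.026)[0]-P[k]; print(k,"pointer deg",np.degrees(np.arctan2(w[1],w[0])),len(xx))
```

```text
s_red [372.2 179. ] [15.4 15.7] [ 0.6518 -0.1657  0.01  ] side [ 8.5 16.7] [ 0.6511 -0.1666  0.01  ]
s_yel [392.6 183.3] [15.2 15.6] [ 0.6407 -0.2265  0.01  ] side [ 8.  16.2] [ 0.6407 -0.2284  0.01  ]
s_blu [413.  187.7] [15.2 15.5] [ 0.6293 -0.2873  0.01  ] side [ 7.2 15.3] [ 0.6288 -0.2884  0.01  ]
k_red [316.9 241.6] [ 9.7 10.5] [ 0.4619 -0.0076  0.026 ] side [ 8.  12.6] [ 0.461  -0.0086  0.026 ]
k_yel [261.6 208.3] [ 9.7 10.4] [0.5532 0.1551 0.026 ] side [ 8.8 13.3] [0.5526 0.1541 0.026 ]
k_blu [279.8 242.4] [ 9.3 10.6] [0.4565 0.0984 0.026 ] side [ 9.6 13.4] [0.4556 0.0972 0.026 ]
panel yaw -10.467606050673346 0.12372619418269029
walls [[0.5805, -0.1424], [0.5695, -0.1984], [0.5639, -0.2245], [0.555, -0.2807]] rel yel seat [[-0.0744, 0.0717], [-0.0751, 0.0147], [-0.0758, -0.012], [-0.0744, -0.0688]]
posts [[0.608, -0.1566], [0.5924, -0.2397]] rel yel seat [[-0.0447, 0.0628], [-0.045, -0.0218]]
corn [[0.6829, -0.1426], [0.6518, -0.3188]] rel yel seat [[0.0263, 0.0901], [0.0277, -0.0888]]
front [[0.5421, -0.118]] rel yel seat [[-0.1166, 0.0887]]
cov [[0.5286, -0.1277], [0.5123, -0.1968], [0.5147, -0.2089], [0.4963, -0.2799]] rel yel seat [[-0.1281, 0.0767], [-0.1316, 0.0059], [-0.1271, -0.0056], [-0.1322, -0.0787]]
cell 83 [[0.6011 0.2951 0.0075]] len 0.05152570325014822 axis deg 177.8694082928692
cell 83 [[0.6299 0.1918 0.0075]] len 0.0500899770262015 axis deg 166.345191093465
k_red pointer deg 129.24671303073586 12
k_yel pointer deg -58.870141555241005 7
k_blu pointer deg -120.09801898653777 8
```

Both views agree within 2 mm. Positions relative to the yellow seat in panel axes: bays at (-74.7, ±42.3) mm, panel yaw -10.5°. First reach is the red knob.

```bash
python3 - <<'E'
from h import *
togo([0.4615,-0.008,0.10],80)
E
python3 -m crank --help | head -20
```

```text
t 0.1 tcp [ 0.1993 -0.592   0.2218] yaw -71.39 F [ 0.1  0.2 -0.5] w 0.0871
units xyz [ 14.49 -15.65   4.08] turn units (tool z down => -) 3.58 deg 28.6invalid input: not JSON, or not a number
```

```bash
python3 -m crank '[[[0.9,-0.98,0],0],[[0.9,-0.98,0],0],[[0.9,-0.98,0],0],[[0.9,-0.98,0],0],[[0.9,-0.98,0],0],[[0.9,-0.98,0],0],[[0.9,-0.98,0],0],[[0.9,-0.98,0],0],[[0.9,-0.98,0],0],[[0.9,-0.98,0],0],[[0.9,-0.98,0],0],[[0.9,-0.98,0],0]]' 0.7 && python3 -m crank '[[[0.9,-0.98,0],0],[[0.9,-0.98,0],0],[[0.9,-0.98,0.5],0],[[0.9,-0.9,0.5],0],[[0,0,0.5],0.9],[[0,0,0.5],0.9],[[0,0,0.5],0.9],[[0,0,0.5],0.88],[[0,0,0.5],0],[[0,0,0.5],0],[[0,0,0],0]]'
python3 - <<'E'
from h import *
togo([0.4615,-0.008,0.004],80)
E
```

```text
time: 1.6
ee_pos: [0.3941, -0.1533, 0.2224]
eef_rot: [0.987, 0.162, -0.0, 0.0]
ft_force: [0.5, -0.0, -0.6]
width: 0.0609
grip_force: 0.0
time: 2.98
ee_pos: [0.4587, -0.0109, 0.1014]
eef_rot: [0.996, -0.087, -0.001, -0.0]
ft_force: [0.0, 0.6, 0.8]
width: 0.0611
grip_force: 0.0
t 2.98 tcp [ 0.4587 -0.0109  0.1014] yaw -99.93 F [0.  0.6 0.8] w 0.0611
units xyz [ 0.08 -0.11  3.25] turn units (tool z down => -) 0.01 deg 0.1
```

```bash
python3 -m crank '[[[0.08,-0.11,0.8],0],[[0,0,0.8],0],[[0,0,0.8],0],[[0,0,0.6],0],[[0,0,0.25],0],[[0,0,0],0]]' && python3 -m crank '[[[0,0,0],0],[[0,0,0],0],[[0,0,0],0],[[0,0,0],0]]' 0.3 25 && python3 -m crank '[[[0,0,-0.5],0],[[0,0,-1],0],[[0,0,-1],0],[[0,0,-0.5],0],[[0,0,0],0]]';  python3 - <<'E'
from h import *
P=np.array([.6516,-.1660,.06]); togo(P)
im=img("side","s1"); cv2.imwrite("pics/s1c.png",cv2.resize(im[120:270,250:450],None,fx=4,fy=4))
E
```

```text
time: 3.72
ee_pos: [0.4625, -0.0081, 0.0051]
eef_rot: [0.996, -0.087, -0.0, -0.0]
ft_force: [-0.1, 0.0, 0.2]
width: 0.0609
grip_force: 0.0
time: 4.22
ee_pos: [0.4627, -0.0082, 0.0054]
eef_rot: [0.996, -0.087, 0.0, 0.0]
ft_force: [-0.8, -0.4, 3.1]
width: 0.0372
grip_force: 25.0
time: 4.85
ee_pos: [0.4631, -0.0083, 0.0959]
eef_rot: [0.996, -0.088, 0.001, 0.0]
ft_force: [-1.3, 0.6, -1.8]
width: 0.0372
grip_force: 25.0
t 4.85 tcp [ 0.4631 -0.0083  0.0959] yaw -100.05 F [-1.3  0.6 -1.8] w 0.0372
units xyz [7.1  4.08 1.21]
```

View pics/s1c.png

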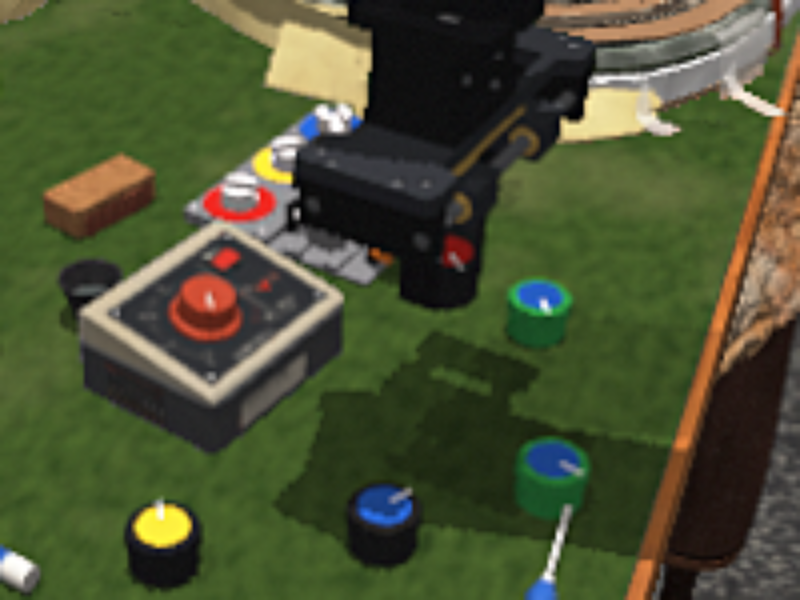

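The crop shows the red knob held in the fingers at (455,250), rim hanging level, with everything else in place. Now over the red spindle.

```bash
python3 -m crank '[[[0.9,0.5,0],0],[[0.9,0.5,0],0],[[0.9,0.5,0],0],[[0.9,0.5,0],0],[[0.9,0.5,0],0],[[0.9,0.5,0],0],[[0.9,0.5,0.3],0],[[0.8,0.58,0.4],0],[[0,0,0.5],0],[[0,0,0.3],0],[[0,0,0],0],[[0,0,0],0]]';  python3 - <<'E'
from h import *
togo([.6528,-.1660,.033]); print(sensors.read_state()["joint_positions"].round(2))
E
```

```text
time: 6.4
ee_pos: [0.651, -0.1652, 0.0507]
eef_rot: [0.996, -0.087, 0.0, 0.0]
ft_force: [0.3, 0.5, 0.3]
width: 0.037
grip_force: 25.0
t 6.4 tcp [ 0.651  -0.1652  0.0507] yaw -99.99 F [0.3 0.5 0.3] w 0.037
units xyz [0.06 0.01 0.59] 
[ 0.56  0.63 -0.54  1.48  0.34  1.12 -1.78]
```

```bash
python3 -m crank '[[[0.06,0,0.4],0],[[0,0,0.25],0],[[0,0,0.1],0],[[0,0,0.1],0],[[0,0,0],0]]'; python3 -m crank '[[[0,0,0.08],0],[[0,0,0.04],0],[[0,0,0.0],0]]'
```

```text
time: 7.02
ee_pos: [0.6526, -0.1661, 0.0244]
eef_rot: [0.996, -0.087, -0.0, 0.0]
ft_force: [0.3, -0.3, -0.6]
width: 0.0374
grip_force: 25.0
time: 7.4
ee_pos: [0.6532, -0.1661, 0.0223]
eef_rot: [0.996, -0.087, 0.001, 0.0]
ft_force: [-3.3, 0.7, 8.4]
width: 0.0375
grip_force: 25.0
```

```bash
python3 -m crank '[[[0,0,0],1],[[0,0,0],1],[[0,0,0],1],[[0,0,0],1],[[0,0,0],1],[[0,0,0],1],[[0,0,0],1],[[0,0,0],1]]'; python3 -m crank '[[[0,0,0],1],[[0,0,0],1],[[0,0,0],1],[[0,0,0],1],[[0,0,0],0]]'
```

```text
time: 8.4
ee_pos: [0.6539, -0.1672, 0.0223]
eef_rot: [0.807, -0.591, 0.001, -0.001]
ft_force: [-0.6, -1.0, 0.9]
width: 0.0373
grip_force: 25.0
time: 9.02
ee_pos: [0.6514, -0.1677, 0.017]
eef_rot: [-0.635, 0.773, 0.002, -0.005]
ft_force: [5.1, -3.1, 18.4]
width: 0.0368
grip_force: 24.9
```

```bash
python3 -m crank '[[[0,0,0],0.4],[[0,0,0],0.4],[[0,0,0],0]]'; python3 -c "
from h import *
dock()"
```

```text
time: 9.4
ee_pos: [0.649, -0.1677, 0.016]
eef_rot: [-0.59, 0.807, 0.004, -0.006]
ft_force: [-1.0, -2.6, 14.8]
width: 0.0374
grip_force: 24.8
t 9.4 tcp [ 0.649  -0.1677  0.016 ] yaw 162.35 F [-1.  -2.6 14.8] w 0.0374
```

```bash
python3 -m crank '[[[0,0,0],0],[[0,0,0],0],[[0,0,0],0],[[0,0,-0.5],0],[[0,0,-1],0],[[0,0,-1],0],[[0,0,-1],0],[[0,0,-1],0],[[0,0,0],0]]' 0.52
python3 - <<'E'
from h import *
togo([.456,.098,.10],100); print(sensors.read_state()["joint_positions"].round(2))
im=img("side","s2"); cv2.imwrite("pics/s2c.png",cv2.resize(im[130:190,290:390],None,fx=8,fy=8,interpolation=cv2.INTER_CUBIC))
E
```

```text
time: 10.52
ee_pos: [0.6397, -0.186, 0.1381]
eef_rot: [-0.606, 0.795, 0.011, 0.008]
ft_force: [0.0, 0.0, 0.1]
width: 0.045
grip_force: 0.0
t 10.53 tcp [ 0.6397 -0.186   0.1381] yaw 164.6 F [0.  0.  0.1] w 0.045
units xyz [-7.46  8.41  1.52] turn units (tool z down => -) 8.08 deg 64.6
[-0.55  0.91  1.34  1.48 -0.9   1.46 -2.6 ]
```

View pics/s2c.png

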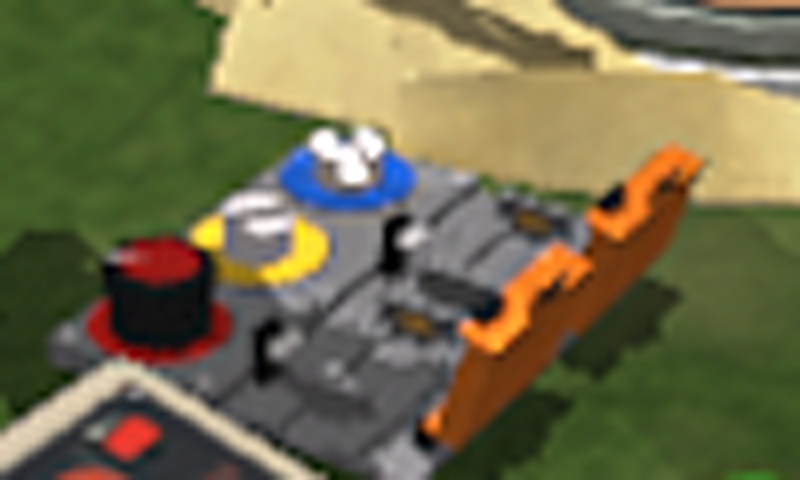

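The side crop shows red sitting flat on its ring at (160,300). The blue slot (345,140) runs roughly along the viewing direction, and the yellow slot (255,215) runs roughly across it. The arm hit its j7/j3 limits, since a + turn lowers j7, so I'll unwind with negative turns.

```bash
python3 -m crank '[[[0,0,0],-1],[[0,0,0],-1],[[0,0,0],-1],[[0,0,0],-1],[[0,0,0],-1],[[0,0,0],-1],[[0,0,0],-1],[[0,0,0],-1],[[0,0,0],-1],[[0,0,0],-1],[[0,0,0],-1],[[0,0,0],-1]]' 0.7
python3 - <<'E'
from h import *
s=sensors.read_state()
print(s["eef_rot"],s["joint_positions"].round(2)); togo([.457,.098,.0045],80)
E
```

```text
time: 12.08
ee_pos: [0.6387, -0.1858, 0.1351]
eef_rot: [0.997, -0.08, -0.003, -0.012]
ft_force: [0.2, -0.2, -0.1]
width: 0.061
grip_force: 0.0
[ 0.99670079 -0.08014279 -0.00303936 -0.01246745] [-0.45  0.7   1.03  1.48 -0.63  1.33 -1.09]
t 12.07 tcp [ 0.6387 -0.1858  0.1351] yaw -99.2 F [ 0.2 -0.2 -0.1] w 0.061
units xyz [-7.45 -8.26  4.62] turn units (tool z down => -) 0.1 deg 0.8
```

```bash
python3 -m crank '[[[-0.83,-0.92,0],0],[[-0.83,-0.92,0],0],[[-0.83,-0.92,0],0],[[-0.83,-0.92,0],0],[[-0.83,-0.92,0],0],[[-0.83,-0.92,0],0],[[-0.83,-0.92,0],0],[[-0.83,-0.92,0],0],[[-0.81,-0.9,0.8],0],[[0,0,0.8],0],[[0,0,0],0],[[0,0,0],0]]'
python3 - <<'E'
from h import *
togo([.457,.098,.0045],80)
im=img("top"); cv2.imwrite("pics/t3.png",im)
E
```

```text
time: 13.58
ee_pos: [0.4596, 0.0952, 0.0962]
eef_rot: [0.996, -0.083, -0.002, -0.012]
ft_force: [1.0, 0.0, 0.1]
width: 0.0612
grip_force: 0.0
t 13.57 tcp [0.4596 0.0952 0.0962] yaw -99.55 F [1.  0.  0.1] w 0.0612
units xyz [-0.08 -0.    3.06] turn units (tool z down => -) 0.06 deg 0.4
```

```bash
python3 -m crank '[[[-0.08,0,0.8],0],[[0,0,0.8],0],[[0,0,0.8],0],[[0,0,0.45],0],[[0,0,0.15],0],[[0,0,0],0]]' && python3 -m crank '[[[0,0,0],0],[[0,0,0],0],[[0,0,0],0],[[0,0,0],0]]' 0.3 25 && python3 -m crank '[[[0,0,-0.5],0],[[0,0,-1],0],[[0,0,-1],0],[[0,0,-0.5],0],[[0,0,0],0]]';  python3 - <<'E'
from h import *
P=np.array([.6291,-.2879,.055]); togo(P)
print(sensors.read_state()["joint_positions"].round(2))
E
```

```text
time: 14.38
ee_pos: [0.4569, 0.099, 0.0061]
eef_rot: [0.997, -0.082, -0.002, -0.013]
ft_force: [-1.1, -0.1, 0.3]
width: 0.0609
grip_force: 0.0
time: 14.88
ee_pos: [0.4566, 0.0992, 0.0058]
eef_rot: [0.997, -0.082, -0.002, -0.013]
ft_force: [-0.8, 0.2, 3.7]
width: 0.0371
grip_force: 25.0
time: 15.5
ee_pos: [0.4573, 0.0973, 0.0967]
eef_rot: [0.997, -0.082, -0.002, -0.014]
ft_force: [0.0, 0.5, -1.6]
width: 0.037
grip_force: 25.0
t 15.5 tcp [0.4573 0.0973 0.0967] yaw -99.39 F [ 0.   0.5 -1.6] w 0.037
units xyz [ 7.75 11.77  1.02] 
[-1.42  0.21  1.26  2.06 -0.26  1.03 -1.77]
```

```bash
python3 -m crank '[[[0.5,0.95,0],0],[[0.5,0.95,0],0],[[0.5,0.95,0],0],[[0.5,0.95,0],0],[[0.6,0.95,0],0],[[0.6,0.95,0],0],[[0.7,0.95,0],0],[[0.7,0.95,0],0],[[0.7,0.95,0],0],[[0.7,0.95,0],0],[[0.7,0.95,0],0],[[0.7,0.95,0],0]]'; python3 -m crank '[[[0.35,0.37,0.3],0],[[0,0,0.4],0],[[0,0,0.3],0],[[0,0,0],0],[[0,0,0],0]]';python3 - <<'E'
from h import *
P=np.array([.6288,-.2877,.033]); togo(P)
print(sensors.read_state()["joint_positions"].round(2))
E
```

```text
time: 17.0
ee_pos: [0.6198, -0.2776, 0.0841]
eef_rot: [0.997, -0.082, -0.003, -0.013]
ft_force: [-0.2, -0.0, -0.3]
width: 0.037
grip_force: 25.0
time: 17.62
ee_pos: [0.6285, -0.2879, 0.0556]
eef_rot: [0.997, -0.082, -0.002, -0.013]
ft_force: [-0.0, -0.9, 0.1]
width: 0.0366
grip_force: 25.0
t 17.62 tcp [ 0.6285 -0.2879  0.0556] yaw -99.36 F [-0.  -0.9  0.1] w 0.0366
units xyz [0.01 0.01 0.75] 
[-0.2   0.79  0.89  1.46 -0.65  1.21 -0.94]
```

```bash
python3 -m crank '[[[0.01,0.01,0.4],0],[[0,0,0.3],0],[[0,0,0.2],0],[[0,0,0.1],0],[[0,0,0.1],0],[[0,0,0.05],0],[[0,0,0],0]]';python3 - <<'E'
from h import *
P=np.array([.6288,-.2877,.02]); togo(P)
E
```

```text
time: 18.5
ee_pos: [0.6289, -0.2884, 0.0226]
eef_rot: [0.997, -0.082, -0.002, -0.013]
ft_force: [-3.4, 3.9, 13.0]
width: 0.0369
grip_force: 25.0
t 18.5 tcp [ 0.6289 -0.2884  0.0226] yaw -99.41 F [-3.4  3.9 13. ] w 0.0369
units xyz [-0.01 -0.02  0.09]
```

```bash
python3 -m crank '[[[0,0,-0.02],-0.8],[[0,0,0],-0.8],[[0,0,0],-0.8],[[0,0,0],-0.8],[[0,0,0],-0.8]]';python3 -m crank '[[[0,0,0],-0.8],[[0,0,0],-0.8],[[0,0,0],-0.8],[[0,0,0],-0.8],[[0,0,0],0]]'
```

```text
time: 19.12
ee_pos: [0.6293, -0.2888, 0.0227]
eef_rot: [0.98, 0.198, 0.002, -0.012]
ft_force: [-1.0, 0.3, 5.4]
width: 0.0371
grip_force: 25.0
time: 19.75
ee_pos: [0.6285, -0.2883, 0.0215]
eef_rot: [0.913, 0.408, 0.004, -0.012]
ft_force: [-0.3, 0.4, -0.5]
width: 0.0373
grip_force: 25.0
```

```bash
python3 -m crank '[[[0,0,0.08],0],[[0,0,0.08],0],[[0,0,0.05],0],[[0,0,0.0],0]]'
```

```text
time: 20.25
ee_pos: [0.6288, -0.2876, 0.0159]
eef_rot: [0.913, 0.408, 0.004, -0.012]
ft_force: [-3.0, 2.9, 9.3]
width: 0.0373
grip_force: 25.0
```

```bash
python3 -m crank '[[[0,0,0],0],[[0,0,0],0],[[0,0,0],0],[[0,0,-0.5],0],[[0,0,-1],0],[[0,0,-1],0],[[0,0,-1],0],[[0,0,0],0]]' 0.52
python3 - <<'E'
from h import *
togo([.6405,-.2275,.11]); togo([.553,.155,.0045]); s=sensors.read_state();print(s["joint_positions"].round(2))
im=img("side","s3"); cv2.imwrite("pics/s3c.png",cv2.resize(im[130:190,290:390],None,fx=8,fy=8,interpolation=cv2.INTER_CUBIC))
E
```

```text
time: 21.25
ee_pos: [0.6299, -0.2919, 0.1239]
eef_rot: [0.913, 0.408, 0.006, -0.01]
ft_force: [-0.1, -0.7, -1.3]
width: 0.0451
grip_force: 0.0
t 21.25 tcp [ 0.6299 -0.2919  0.1239] yaw -41.82 F [-0.1 -0.7 -1.3] w 0.0451
units xyz [ 1.82 -1.16  0.51] 
t 21.25 tcp [ 0.6299 -0.2919  0.1239] yaw -41.82 F [-0.1 -0.7 -1.3] w 0.0451
units xyz [  9.31 -11.79   4.32] 
[-0.09  0.64  0.72  1.4  -0.45  1.27 -0.07]
```

View pics/s3c.png

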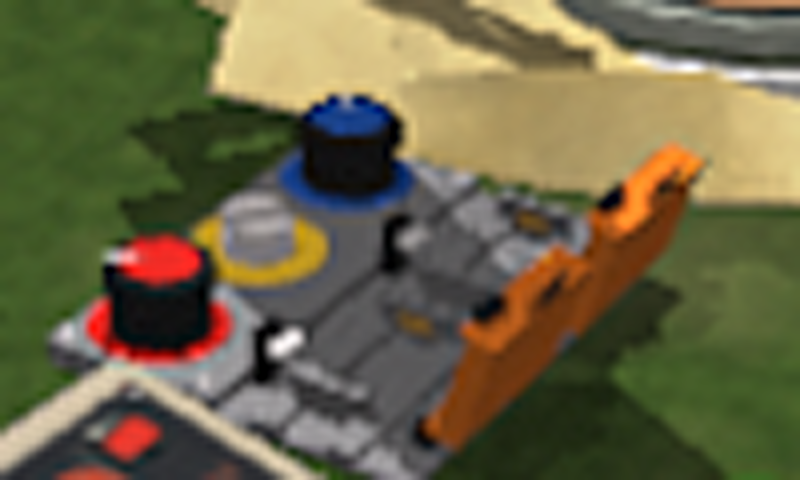

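The crop shows the blue knob flat on its ring at (350,150), with red still seated. Now the yellow knob.

```bash
python3 -m crank '[[[0.71,-0.9,0],0],[[0.71,-0.9,0],0],[[0.71,-0.9,0],0],[[0.71,-0.9,0],0],[[0.71,-0.9,0],0],[[0.71,-0.9,0],0],[[0.71,-0.9,0],0],[[0.71,-0.9,0],0],[[0.71,-0.9,0],0],[[0.71,-0.9,0],0],[[0.71,-0.9,0],0],[[0.71,-0.9,0.5],0]]' 0.7;python3 -m crank '[[[0.71,-0.95,0.5],0],[[0,0,0],0],[[0,0,0],0]]'
python3 - <<'E'
from h import *
togo([.553,.155,.0045]);s=sensors.read_state();print(s["joint_positions"].round(2))
E
```

```text
time: 22.8
ee_pos: [0.5575, 0.1173, 0.1159]
eef_rot: [0.913, 0.408, 0.005, -0.012]
ft_force: [1.0, -1.2, 0.6]
width: 0.0608
grip_force: 0.0
time: 23.18
ee_pos: [0.5504, 0.1505, 0.1014]
eef_rot: [0.913, 0.408, 0.004, -0.012]
ft_force: [-0.4, 0.2, -0.2]
width: 0.0611
grip_force: 0.0
t 23.18 tcp [0.5504 0.1505 0.1014] yaw -41.83 F [-0.4  0.2 -0.2] w 0.0611
units xyz [0.12 0.02 3.23] 
[-0.88  0.36  0.67  1.79 -0.28  1.08 -0.85]
```

```bash
python3 -m crank '[[[0.12,0.02,0.8],0],[[0,0,0.8],0],[[0,0,0.8],0],[[0,0,0.58],0],[[0,0,0.2],0],[[0,0,0],0]]' && python3 -m crank '[[[0,0,0],0],[[0,0,0],0],[[0,0,0],0],[[0,0,0],0]]' 0.3 25 && python3 -m crank '[[[0,0,-0.5],0],[[0,0,-1],0],[[0,0,-1],0],[[0,0,-0.5],0],[[0,0,0],0]]';  python3 - <<'E'
from h import *
P=np.array([.6406,-.2274,.055]); togo(P)
E
```

```text
time: 23.92
ee_pos: [0.5533, 0.1558, 0.0064]
eef_rot: [0.913, 0.408, 0.004, -0.012]
ft_force: [-0.6, -0.6, 1.0]
width: 0.0606
grip_force: 0.0
time: 24.42
ee_pos: [0.5533, 0.1562, 0.0066]
eef_rot: [0.913, 0.408, 0.004, -0.012]
ft_force: [-1.6, -0.2, 2.4]
width: 0.037
grip_force: 25.0
time: 25.05
ee_pos: [0.5538, 0.1541, 0.0971]
eef_rot: [0.913, 0.408, 0.005, -0.012]
ft_force: [-0.4, 0.2, -0.7]
width: 0.0374
grip_force: 25.0
t 25.05 tcp [0.5538 0.1541 0.0971] yaw -41.79 F [-0.4  0.2 -0.7] w 0.0374
units xyz [-7.57 10.65  1.06]
```

```bash
python3 -m crank '[[[-0.69,0.97,0],0],[[-0.69,0.97,0],0],[[-0.69,0.97,0],0],[[-0.69,0.97,0],0],[[-0.69,0.97,0],0],[[-0.69,0.97,0],0],[[-0.69,0.97,0],0],[[-0.69,0.97,0],0],[[-0.69,0.97,0],0],[[-0.69,0.97,0],0],[[-0.67,0.95,0.4],0],[[0,0,0.4],0]]';python3 -m crank '[[[0,0,0.25],0],[[0,0,0],0],[[0,0,0],0]]'
python3 - <<'E'
from h import *
togo([.6406,-.2274,.024]);s=sensors.read_state();print(s["joint_positions"].round(2))
E
```

```text
time: 26.55
ee_pos: [0.6384, -0.2314, 0.0601]
eef_rot: [0.914, 0.406, 0.003, -0.012]
ft_force: [0.5, -0.6, -1.2]
width: 0.0371
grip_force: 25.0
time: 26.92
ee_pos: [0.6404, -0.2266, 0.055]
eef_rot: [0.913, 0.409, 0.004, -0.012]
ft_force: [0.2, -0.2, 0.3]
width: 0.037
grip_force: 25.0
t 26.93 tcp [ 0.6404 -0.2266  0.055 ] yaw -41.72 F [ 0.2 -0.2  0.3] w 0.037
units xyz [-0.03  0.04  1.03] 
[-0.18  0.68  0.68  1.5  -0.47  1.14 -0.13]
```

```bash
python3 -m crank '[[[-0.03,0.04,0.4],0],[[0,0,0.3],0],[[0,0,0.2],0],[[0,0,0.1],0],[[0,0,0.1],0],[[0,0,0.02],0],[[0,0,0],0]]'; python3 -m crank '[[[0,0,0],-0.9],[[0,0,0],-0.9],[[0,0,0],-0.9],[[0,0,0],-0.9],[[0,0,0],-0.9],[[0,0,0],-0.9],[[0,0,0],-0.9],[[0,0,0],-0.9],[[0,0,0],-0.9]]'
```

```text
time: 27.8
ee_pos: [0.6404, -0.228, 0.0232]
eef_rot: [0.913, 0.408, 0.005, -0.013]
ft_force: [-7.6, 4.6, 17.8]
width: 0.0368
grip_force: 25.0
time: 28.92
ee_pos: [0.6413, -0.2277, 0.0231]
eef_rot: [0.55, 0.835, 0.011, -0.007]
ft_force: [-4.3, 4.3, 12.2]
width: 0.037
grip_force: 25.0
```

```bash
python3 -m crank '[[[0,0,0],-0.8],[[0,0,0],-0.8],[[0,0,0],-0.8],[[0,0,0],0]]';python3 -m crank '[[[0,0,0],-0.8],[[0,0,0],-0.8],[[0,0,0],0]]'
```

```text
time: 29.42
ee_pos: [0.6408, -0.228, 0.0226]
eef_rot: [0.404, 0.914, 0.012, -0.006]
ft_force: [-2.8, 2.5, 10.0]
width: 0.037
grip_force: 25.0
time: 29.8
ee_pos: [0.64, -0.2281, 0.0211]
eef_rot: [0.301, 0.953, 0.012, -0.005]
ft_force: [-0.7, 2.0, 1.0]
width: 0.037
grip_force: 25.0
```

Dropping in (about 97° turned). Push down.

```bash
python3 -m crank '[[[0,0,0.08],0],[[0,0,0.08],0],[[0,0,0.02],0],[[0,0,0.0],0]]'
```

```text
time: 30.3
ee_pos: [0.6401, -0.2281, 0.017]
eef_rot: [0.301, 0.953, 0.012, -0.005]
ft_force: [-7.6, 3.7, 14.3]
width: 0.0371
grip_force: 25.0
```

```bash
python3 -m crank '[[[0,0,0],0],[[0,0,0],0],[[0,0,0],0],[[0,0,-0.5],0],[[0,0,-1],0],[[0,0,-1],0],[[0,0,-1],0],[[0,0,-0.3],0],[[0,0,0],0]]' 0.52
cat > cells.py <<'E'
from h import *
def cells(a):
    h=cv2.cvtColor(a,cv2.COLOR_BGR2HSV)
    for b in blobs(a,"blue",(190,145,345,290),20):
        x,y=b[0].astype(int); x0,y0,x1,y1=x-14,y-14,x+15,y+15; S=h[y0:y1,x0:x1]
        k=((cv2.inRange(S,(100,120,60),(125,255,255))>0)|((S[...,1]<70)&(S[...,2]>140)))
        n,l,st,ce=cv2.connectedComponentsWithStats(k.astype(np.uint8)); i=l[14,14] or 1
        yy,xx=np.nonzero(l==i); rr=cv2.minAreaRect(np.c_[xx+x0,yy+y0].astype(np.float32)); w=plane("top",cv2.boxPoints(rr),.0075)
        e=sorted([(np.linalg.norm(w[j]-w[(j+1)%4]),*(w[(j+1)%4]-w[j])[:2]) for j in range(4)])
        # long axis by PCA on the ground plane
        g=plane("top",np.c_[xx+x0,yy+y0],.0075)[:,:2]; u=np.linalg.svd(g-g.mean(0))[2][0]
        print(b[0],len(xx),"c",((w.mean(0)[:2]+g.mean(0))/2).round(4),"len",round(e[-1][0],3),round(e[0][0],3),"axis",round(np.degrees(np.arctan2(u[1],u[0]))%180,1))
E
python3 - <<'E'
from cells import *
im=img("top","t4"); cells(im)
togo([.6299,.1918,.06],76); print(sensors.read_state()["joint_positions"].round(2))
cv2.imwrite("pics/t4c.png",np.hstack([cv2.resize(im[145:225,195:295],None,fx=4,fy=4,interpolation=cv2.INTER_CUBIC),cv2.resize(im[160:240,345:445],None,fx=4,fy=4,interpolation=cv2.INTER_CUBIC)]))
E
```

```text
time: 31.42
ee_pos: [0.6407, -0.231, 0.1301]
eef_rot: [0.301, 0.954, 0.012, -0.005]
ft_force: [0.0, -0.1, 0.5]
width: 0.0453
grip_force: 0.0
[217.78 162.38] 48 c [0.6863 0.2974] len 0.027 0.02 axis 162.0
[216.59 188.41] 84 c [0.601  0.2947] len 0.051 0.015 axis 178.0
[257.44 188.26] 82 c [0.6042 0.1753] len 0.049 0.016 axis 166.4
[197.82 251.19] 171 c [0.4244 0.3533] len 0.082 0.042 axis 2.7
[302.82 267.87] 63 c [0.3847 0.0306] len 0.025 0.024 axis 61.4
[266.06 273.34] 127 c [0.3664 0.1322] len 0.07 0.014 axis 93.6
t 31.48 tcp [ 0.6402 -0.2308  0.129 ] yaw 54.98 F [-0.5  0.3 -0.8] w 0.0452
units xyz [ 8.32 11.29  2.66] turn units (tool z down => -) -2.63 deg -21.0
[ 0.06  0.53  0.33  1.41 -0.2   1.24  1.37]
```

View pics/t4c.png

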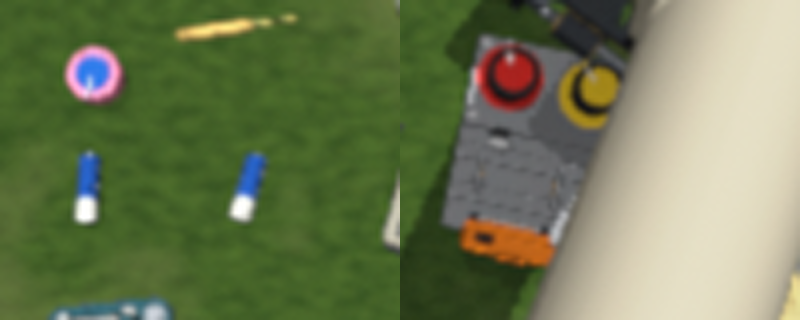

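The crop shows one cell now shifted to pixel (257,188), world (0.604, 0.175). The other is unchanged, and red and yellow are seated. Going for the shifted cell.

```bash
python3 -m crank '[[[0.795,0.945,0],0],[[0.795,0.945,0],0],[[0.795,0.945,0],0],[[0.795,0.945,0],0],[[0.795,0.945,0],0],[[0.795,0.945,0],0],[[0.795,0.945,0],0],[[0.795,0.945,0],0],[[0.795,0.945,0],0],[[0.795,0.945,0],0],[[0.795,0.945,0.5],0],[[0,0,0.7],-0.9]]' 0.42;python3 -m crank '[[[0,0,0.7],-0.9],[[0,0,0.2],-0.85],[[0,0,0],0],[[0,0,0],0]]'
python3 - <<'E'
from h import *
togo([.6042,.1753,.005],76.4);s=sensors.read_state();print(s["joint_positions"].round(2))
E
```

```text
time: 32.98
ee_pos: [0.603, 0.1803, 0.1026]
eef_rot: [0.236, 0.972, 0.013, -0.005]
ft_force: [0.6, -1.1, -0.9]
width: 0.0366
grip_force: 0.0
time: 33.48
ee_pos: [0.6042, 0.1764, 0.0769]
eef_rot: [0.122, 0.993, 0.013, -0.003]
ft_force: [-0.8, 0.2, 0.9]
width: 0.0366
grip_force: 0.0
t 33.48 tcp [0.6042 0.1764 0.0769] yaw 76.03 F [-0.8  0.2  0.9] w 0.0366
units xyz [-0.03 -0.09  2.4 ] turn units (tool z down => -) -0.05 deg -0.4
[-0.43  0.45  0.11  1.62 -0.08  1.07  1.04]
```

```bash
python3 -m crank '[[[-0.03,-0.09,0.8],0],[[0,0,0.8],0],[[0,0,0.6],0],[[0,0,0.2],0],[[0,0,0],0]]' && python3 -m crank '[[[0,0,0],0],[[0,0,0],0],[[0,0,0],0],[[0,0,0],0]]' 0.05 20 && python3 -m crank '[[[0,0,-0.5],0],[[0,0,-1],0],[[0,0,-1],0],[[0,0,-0.5],0],[[0,0,0],0]]';  python3 - <<'E'
from h import *
c=np.array([.6406,-.2274,0]); M=R.from_euler("z",-10.47,degrees=True)
for n,y in(("L",.0423),("R",-.0423)):
    p=c+M.apply([-.0747,y,0]); p[2]=.0115; print(n,p.round(4)); 
    togo(p+[0,0,.08],-10.5)
print(sensors.read_state()["joint_positions"].round(2))
E
```

```text
time: 34.1
ee_pos: [0.6045, 0.1755, 0.0053]
eef_rot: [0.12, 0.993, 0.013, -0.003]
ft_force: [0.4, 0.3, -0.0]
width: 0.0366
grip_force: 0.0
time: 34.6
ee_pos: [0.6046, 0.1755, 0.0055]
eef_rot: [0.12, 0.993, 0.013, -0.003]
ft_force: [-0.7, 0.0, 3.2]
width: 0.0142
grip_force: 20.0
time: 35.22
ee_pos: [0.6052, 0.1733, 0.0962]
eef_rot: [0.12, 0.993, 0.013, -0.002]
ft_force: [-0.1, 0.5, -1.4]
width: 0.0143
grip_force: 20.0
L [ 0.5748 -0.1722  0.0115]
t 35.23 tcp [0.6052 0.1733 0.0962] yaw 76.18 F [-0.1  0.5 -1.4] w 0.0143
units xyz [ -1.77 -11.43  -0.15] turn units (tool z down => -) 10.84 deg 86.7
R [ 0.5595 -0.2554  0.0115]
t 35.23 tcp [0.6052 0.1733 0.0962] yaw 76.18 F [-0.1  0.5 -1.4] w 0.0143
units xyz [ -1.93 -14.24  -0.22] turn units (tool z down => -) 10.84 deg 86.7
[-0.43  0.43  0.12  1.61 -0.08  1.1   1.04]
```

```bash
python3 -m crank '[[[-0.13,-0.95,0],0],[[-0.13,-0.95,0],0],[[-0.13,-0.95,0],0],[[-0.13,-0.95,0],0],[[-0.13,-0.95,0],0],[[-0.13,-0.95,0],0],[[-0.13,-0.95,0],0],[[-0.13,-0.95,0],0],[[-0.13,-0.95,0],0],[[-0.13,-0.95,0],0],[[-0.13,-0.95,0],0],[[-0.13,-0.95,0],0]]';python3 -m crank '[[[-0.13,-0.95,0],0],[[-0.13,-0.95,0],0],[[-0.1,-0.94,0],0],[[0,0,0],0.98],[[0,0,0],0.98],[[0,0,0],0.98],[[0,0,0],0.98],[[0,0,0],0.98],[[0,0,0],0.98],[[0,0,0],0.98]]'; python3 -m crank '[[[0,0,0],1],[[0,0,0],1],[[0,0,0],1],[[0,0,0],0.98],[[0,0,0],0],[[0,0,0],0]]';python3 - <<'E'
from h import *
togo([.5595,-.2554,.0115],-10.5);s=sensors.read_state();print(s["joint_positions"].round(2))
b=img("side"); print(blobs(b,"orange",(330,130,400,190)))
E
```

```text
time: 36.72
ee_pos: [0.5674, -0.1707, 0.0848]
eef_rot: [0.12, 0.993, 0.013, -0.004]
ft_force: [0.6, -0.3, 0.0]
width: 0.014
grip_force: 20.0
time: 37.98
ee_pos: [0.5578, -0.2549, 0.0826]
eef_rot: [0.566, 0.824, 0.009, -0.009]
ft_force: [-0.2, -1.0, -0.4]
width: 0.0141
grip_force: 20.0
time: 38.72
ee_pos: [0.5582, -0.2551, 0.0835]
eef_rot: [0.768, 0.64, 0.007, -0.011]
ft_force: [0.4, 0.4, -1.1]
width: 0.0142
grip_force: 20.0
t 38.73 tcp [ 0.5582 -0.2551  0.0835] yaw -10.34 F [ 0.4  0.4 -1.1] w 0.0142
units xyz [-0.06  0.06  2.4 ] turn units (tool z down => -) 0.02 deg 0.2
[-0.08  0.48  0.58  1.66 -0.31  1.11  0.41]
[(array([367.29, 157.06]), 17, [364, 155, 7, 5]), (array([354.91, 167.07]), 55, [348, 161, 16, 13])]
```

```bash
python3 -m crank '[[[-0.06,0.06,0.6],0],[[0,0,0.6],0],[[0,0,0.5],0],[[0,0,0.3],0],[[0,0,0.2],0],[[0,0,0.1],0],[[0,0,0],0]]';python3 - <<'E'
from h import *
togo([.5595,-.2554,.0105],-10.5)
E
```

```text
time: 39.65
ee_pos: [0.5599, -0.2557, 0.0153]
eef_rot: [0.769, 0.639, 0.007, -0.011]
ft_force: [0.4, -0.1, -0.9]
width: 0.0143
grip_force: 20.0
t 39.65 tcp [ 0.5599 -0.2557  0.0153] yaw -10.52 F [ 0.4 -0.1 -0.9] w 0.0143
units xyz [ 0.   -0.01  0.16] turn units (tool z down => -) -0.0 deg -0.0
```

```bash
python3 -m crank '[[[0,0,0.1],0],[[0,0,0.07],0],[[0,0,0],0]]' && python3 -m crank '[[[0,0,0],0],[[0,0,0],0],[[0,0,0],0],[[0,0,-0.3],0],[[0,0,-0.8],0],[[0,0,-1],0],[[0,0,-1],0],[[0,0,-0.3],0],[[0,0,0],0]]' 0.34
python3 - <<'E'
from h import *
b=img("side","s5"); cv2.imwrite("pics/s5c.png",cv2.resize(b[130:190,290:390],None,fx=6,fy=6,interpolation=cv2.INTER_CUBIC))
togo([.601,.2947,.1],88)
E
```

```text
time: 40.02
ee_pos: [0.5599, -0.2555, 0.0101]
eef_rot: [0.769, 0.639, 0.007, -0.011]
ft_force: [0.1, 0.4, -0.3]
width: 0.0143
grip_force: 20.0
time: 41.15
ee_pos: [0.5603, -0.2581, 0.1123]
eef_rot: [0.769, 0.639, 0.008, -0.01]
ft_force: [0.1, 1.0, -0.6]
width: 0.0296
grip_force: 0.0
t 41.2 tcp [ 0.5598 -0.2578  0.1114] yaw -10.51 F [0.5 0.4 0. ] w 0.0295
units xyz [18.34 -2.01  0.86] turn units (tool z down => -) 10.19 deg 81.5
```

View pics/s5c.png

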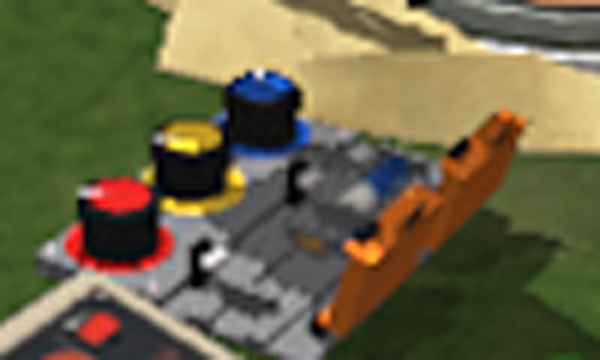

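Right bay holds its cell (crop 380,180), and all three knobs sit flat. Now the second cell.

```bash
python3 -m crank '[[[0.965,-0.106,0],0],[[0.965,-0.106,0],0],[[0.965,-0.106,0],0],[[0.965,-0.106,0],0],[[0.965,-0.106,0],0],[[0.965,-0.106,0],0],[[0.965,-0.106,0],0],[[0.965,-0.106,0],0],[[0.965,-0.106,0],0],[[0.965,-0.106,0],0],[[0.965,-0.106,0],0],[[0.965,-0.106,0],0]]' 0.42;python3 -m crank '[[[0.965,-0.106,0],0],[[0.965,-0.106,0],0],[[0.965,-0.106,0],0],[[0.965,-0.106,0],0],[[0.965,-0.106,0],0],[[0.965,-0.106,0],0],[[0.965,-0.106,0],0],[[0,0,0],-1],[[0,0,0],-1],[[0,0,0],-1],[[0,0,0],-1],[[0,0,0],-1]]';python3 -m crank '[[[0,0,0],-1],[[0,0,0],-1],[[0,0,0],-1],[[0,0,0],-1],[[0,0,0],-1],[[0,0,0],-1],[[0,0,0],-1],[[0,0,0],-0.3],[[0,0,0],0]]'
python3 - <<'E'
from cells import *
togo([.601,.2947,.005],88);s=sensors.read_state();print(s["joint_positions"].round(2))
cells(img("top"))
E
```

```text
time: 42.7
ee_pos: [0.5853, 0.0912, 0.1195]
eef_rot: [0.769, 0.639, 0.006, -0.011]
ft_force: [-1.2, 0.7, -0.5]
width: 0.0364
grip_force: 0.0
time: 44.2
ee_pos: [0.6004, 0.2933, 0.1243]
eef_rot: [0.502, 0.865, 0.009, -0.008]
ft_force: [0.2, 0.4, 0.3]
width: 0.0365
grip_force: 0.0
time: 45.32
ee_pos: [0.6005, 0.2933, 0.1246]
eef_rot: [0.019, 1.0, 0.012, -0.003]
ft_force: [-0.7, -0.2, 0.2]
width: 0.0365
grip_force: 0.0
t 45.33 tcp [0.6005 0.2933 0.1246] yaw 87.85 F [-0.7 -0.2  0.2] w 0.0365
units xyz [-0.04 -0.05  3.99] turn units (tool z down => -) -0.02 deg -0.2
[-0.57  0.48  0.08  1.47 -0.07  1.19  1.06]
[217.78 162.38] 41 c [0.6891 0.2968] len 0.021 0.015 axis 104.0
[302.82 267.87] 62 c [0.3847 0.0307] len 0.025 0.024 axis 57.5
[267.91 273.2 ] 126 c [0.3664 0.1316] len 0.072 0.014 axis 93.2
```

```bash
python3 -m crank '[[[-0.04,-0.05,1],0],[[0,0,1],0],[[0,0,0.8],0],[[0,0,0.6],0],[[0,0,0.4],0],[[0,0,0.18],0],[[0,0,0],0]]' && python3 -m crank '[[[0,0,0],0],[[0,0,0],0],[[0,0,0],0],[[0,0,0],0]]' 0.05 20 && python3 -m crank '[[[0,0,-0.5],0],[[0,0,-1],0],[[0,0,-1],0],[[0,0,-0.7],0],[[0,0,0],0]]';  python3 - <<'E'
from h import *
togo([.5748,-.1722,.09],-10.5)
E
```

```text
time: 46.25
ee_pos: [0.6021, 0.2951, 0.0068]
eef_rot: [0.019, 1.0, 0.013, -0.001]
ft_force: [-0.4, 0.7, 1.0]
width: 0.0365
grip_force: 0.0
time: 46.75
ee_pos: [0.6022, 0.2951, 0.007]
eef_rot: [0.019, 1.0, 0.013, -0.001]
ft_force: [-0.3, 0.2, 2.7]
width: 0.0145
grip_force: 20.0
time: 47.38
ee_pos: [0.6033, 0.293, 0.1048]
eef_rot: [0.019, 1.0, 0.014, -0.0]
ft_force: [-0.7, 0.1, -0.5]
width: 0.0145
grip_force: 19.9
t 47.38 tcp [0.6033 0.293  0.1048] yaw 87.86 F [-0.7  0.1 -0.5] w 0.0145
units xyz [  0.37 -15.54   0.07] turn units (tool z down => -) -10.2 deg -81.6
```

```bash
python3 -m crank '[[[0.02,-0.97,0],0],[[0.02,-0.97,0],0],[[0.02,-0.97,0],0],[[0.02,-0.97,0],0],[[0.02,-0.97,0],0],[[0.02,-0.97,0],0],[[0.02,-0.97,0],0],[[0.02,-0.97,0],0],[[0.02,-0.97,0],0],[[0.02,-0.97,0],0],[[0.02,-0.97,0],0],[[0.02,-0.97,0],0]]';python3 -m crank '[[[0.03,-0.97,0],0],[[0.03,-0.97,0],0],[[0.03,-0.97,0],0],[[0.03,-0.97,0],0],[[0,0,0],1],[[0,0,0],1],[[0,0,0],1],[[0,0,0],1],[[0,0,0],1],[[0,0,0],1]]'; python3 -m crank '[[[0,0,0],1],[[0,0,0],1],[[0,0,0],1],[[0,0,0],1],[[0,0,0],1],[[0,0,0],1],[[0,0,0],0.3],[[0,0,0],0],[[0,0,0],0]]';python3 - <<'E'
from h import *
togo([.5748,-.1722,.0165],-10.5)
E
```

```text
time: 48.88
ee_pos: [0.5812, -0.0568, 0.0925]
eef_rot: [0.019, 1.0, 0.013, -0.003]
ft_force: [0.7, 0.1, 0.0]
width: 0.0144
grip_force: 19.9
time: 50.12
ee_pos: [0.5734, -0.1719, 0.0895]
eef_rot: [0.426, 0.905, 0.011, -0.008]
ft_force: [0.4, 0.4, 0.6]
width: 0.0143
grip_force: 19.9
time: 51.25
ee_pos: [0.5738, -0.172, 0.0902]
eef_rot: [0.769, 0.64, 0.007, -0.011]
ft_force: [0.8, 0.7, 0.1]
width: 0.0143
grip_force: 19.9
t 51.25 tcp [ 0.5738 -0.172   0.0902] yaw -10.46 F [0.8 0.7 0.1] w 0.0143
units xyz [-0.06  0.05  2.46] turn units (tool z down => -) 0.01 deg 0.0
```

```bash
python3 -m crank '[[[-0.06,0.05,0.7],0],[[0,0,0.6],0],[[0,0,0.5],0],[[0,0,0.4],0],[[0,0,0.2],0],[[0,0,0.06],0],[[0,0,0],0]]'; python3 -m crank '[[[0,0,0.08],0],[[0,0,0.05],0],[[0,0,0],0]]'
```

```text
time: 52.12
ee_pos: [0.5754, -0.1724, 0.0173]
eef_rot: [0.769, 0.639, 0.007, -0.011]
ft_force: [0.1, -0.4, 0.1]
width: 0.0143
grip_force: 19.9
time: 52.5
ee_pos: [0.5751, -0.1721, 0.013]
eef_rot: [0.769, 0.639, 0.007, -0.011]
ft_force: [0.7, 0.1, 0.5]
width: 0.014
grip_force: 19.9
```

```bash
python3 -m crank '[[[0,0,0],0],[[0,0,0],0],[[0,0,0],0],[[0,0,-0.3],0],[[0,0,-0.8],0],[[0,0,-1],0],[[0,0,-1],0],[[0,0,-0.5],0],[[0,0,0],0]]' 0.34;  python3 -m crank '[[[0,-0.95,0],0],[[0,-0.95,0],0],[[0,-1,0],0],[[0,0,0],0],[[0,0,0],0]]' 0
python3 - <<'E'
from h import *
c=np.array([.6406,-.2274,0]); M=R.from_euler("z",-10.47,degrees=True)
for y in(.0423,-.0423):
    p=c+M.apply([-.1087-.055,y,0]); p[2]=.055; print(p); togo(p,-10.5)
b=img("side"); b2=img("top"); cv2.imwrite("pics/s6c.png",np.hstack([cv2.resize(i,None,fx=4,fy=4,interpolation=cv2.INTER_CUBIC) for i in (b[130:200,290:390],b2[170:240,345:445])]))
E
```

```text
time: 53.62
ee_pos: [0.5759, -0.1751, 0.1218]
eef_rot: [0.769, 0.639, 0.008, -0.01]
ft_force: [0.4, 0.6, -0.5]
width: 0.0295
grip_force: 0.0
time: 54.25
ee_pos: [0.4901, -0.1588, 0.1211]
eef_rot: [0.769, 0.639, 0.007, -0.011]
ft_force: [-0.4, 1.3, 0.5]
width: 0.0007
grip_force: 0.0
[ 0.48731236 -0.15605661  0.055     ]
t 54.25 tcp [ 0.4901 -0.1588  0.1211] yaw -10.5 F [-0.4  1.3  0.5] w 0.0007
units xyz [ 0.02 -0.09  2.21] turn units (tool z down => -) 0.0 deg 0.0
[ 0.47193879 -0.23924804  0.055     ]
t 54.25 tcp [ 0.4901 -0.1588  0.1211] yaw -10.5 F [-0.4  1.3  0.5] w 0.0007
units xyz [-2.8  -0.09  2.14] turn units (tool z down => -) 0.0 deg 0.0
```

View pics/s6c.png

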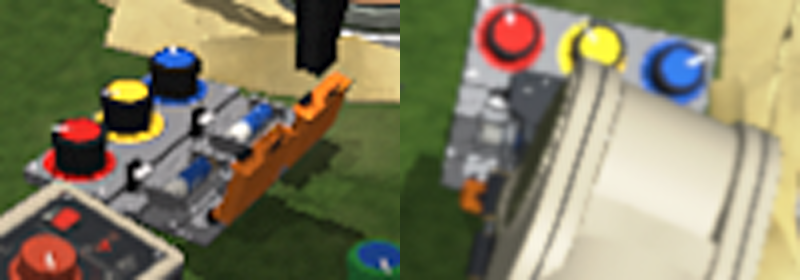

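Both cells lie in their bays. Now the left cover.

```bash
python3 -m crank '[[[0.02,-0.09,0.8],0],[[0,0,0.8],0],[[0,0,0.61],0],[[0,0,0],0]]'; python3 -m crank '[[[0,0.42,-0.09],0],[[0,0.41,-0.08],0],[[0,0.32,-0.04],0],[[0,0.31,-0.03],0],[[0,0.25,0.06],0],[[0,0.25,0.06],0],[[0,0.23,0.13],0],[[0,0.23,0.13],0],[[0,0.3,0.12],0],[[0,0,0],0]]'
```

```text
time: 54.85
ee_pos: [0.4865, -0.1562, 0.0542]
eef_rot: [0.769, 0.639, 0.006, -0.011]
ft_force: [0.2, -0.5, -0.1]
width: 0.0005
grip_force: 0.0
time: 56.1
ee_pos: [0.5677, -0.171, 0.0465]
eef_rot: [0.769, 0.639, 0.007, -0.011]
ft_force: [-0.3, -0.1, 0.5]
width: 0.0007
grip_force: 0.2
```

Run:
```python
from h import *
c=np.array([.6406,-.2274,0]); M=R.from_euler("z",-10.47,degrees=True)
p=c+M.apply([-.1087+.043,.0423,0]); p[2]=.022; togo(p)
b=img("side"); cv2.imwrite("pics/s7c.png",cv2.resize(b[120:200,280:400],None,fx=5,fy=5,interpolation=cv2.INTER_CUBIC))
```

```text
t 56.1 tcp [ 0.5677 -0.171   0.0465] yaw -10.51 F [-0.3 -0.1  0.5] w 0.0007
units xyz [-0.02  0.55  0.81]
```

View pics/s7c.png

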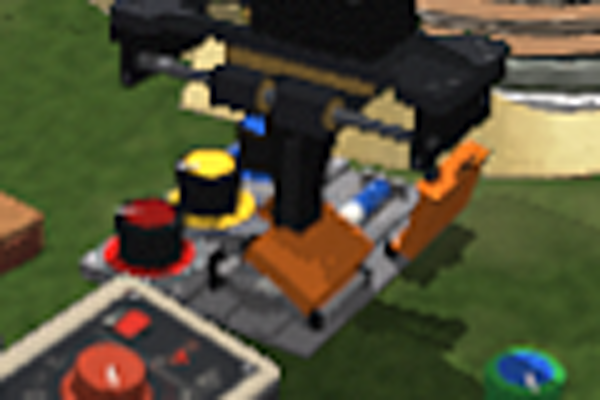

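The left cover is being folded down under the fingertips. Continue to the catch.

```bash
python3 -m crank '[[[0,0.3,0.17],0],[[0,0.17,0.2],0],[[0,0.05,0.2],0],[[0,0.03,0.16],0],[[0,0,0.1],0],[[0,0,0],0]]';python3 -m crank '[[[0,0,0.1],0],[[0,0,0],0]]'
```

```text
time: 56.9
ee_pos: [0.584, -0.1735, 0.0223]
eef_rot: [0.769, 0.639, 0.008, -0.01]
ft_force: [1.9, -1.2, 4.1]
width: 0.0001
grip_force: 2.0
time: 57.15
ee_pos: [0.5843, -0.1736, 0.0215]
eef_rot: [0.769, 0.639, 0.008, -0.01]
ft_force: [-6.9, 2.5, 28.0]
width: 0.0002
grip_force: 13.2
```

```bash
python3 -m crank '[[[0,0,-0.5],0],[[0,0,-1],0],[[0,0,-1],0],[[0,0,-0.8],0],[[-0.7,-0.8,0],0],[[-0.7,-0.8,0],0],[[-0.7,-0.8,0],0],[[-0.7,-0.8,0],0],[[0,0,0],0],[[0,0,0],0]]';python3 - <<'E'
from h import *
togo([.4719,-.2392,.055],-10.5)
b=img("side"); cv2.imwrite("pics/s8c.png",cv2.resize(b[120:200,280:400],None,fx=5,fy=5,interpolation=cv2.INTER_CUBIC))
E
```

```text
time: 58.4
ee_pos: [0.4743, -0.2402, 0.1165]
eef_rot: [0.769, 0.639, 0.007, -0.011]
ft_force: [-0.2, 0.3, 0.1]
width: 0.0007
grip_force: 0.0
t 58.4 tcp [ 0.4743 -0.2402  0.1165] yaw -10.49 F [-0.2  0.3  0.1] w 0.0007
units xyz [-0.03 -0.07  2.05] turn units (tool z down => -) 0.0 deg 0.0
```

View pics/s8c.png

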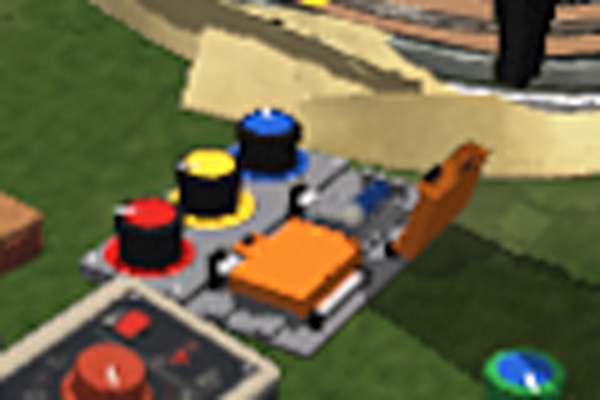

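Left cover is shut flat at (295,265) and held. Now the same on the right.

```bash
python3 -m crank '[[[-0.03,-0.07,0.8],0],[[0,0,0.8],0],[[0,0,0.45],0],[[0,0,0],0]]'; python3 -m crank '[[[0,0.42,-0.09],0],[[0,0.41,-0.08],0],[[0,0.32,-0.04],0],[[0,0.31,-0.03],0],[[0,0.25,0.06],0],[[0,0.25,0.06],0],[[0,0.23,0.13],0],[[0,0.23,0.13],0],[[0,0.3,0.12],0],[[0,0,0],0]]'; python3 -m crank '[[[0,0.3,0.17],0],[[0,0.17,0.2],0],[[0,0.05,0.2],0],[[0,0.03,0.16],0],[[0,0,0.1],0],[[0,0,0],0]]';python3 -m crank '[[[0,0,0.1],0],[[0,0,0],0]]'
```

```text
time: 58.95
ee_pos: [0.4714, -0.2393, 0.0544]
eef_rot: [0.769, 0.639, 0.007, -0.011]
ft_force: [-0.6, 1.0, 0.2]
width: 0.0004
grip_force: 0.0
time: 60.2
ee_pos: [0.5523, -0.2543, 0.0462]
eef_rot: [0.769, 0.639, 0.007, -0.011]
ft_force: [-0.2, 0.6, 0.5]
width: 0.0008
grip_force: 0.2
time: 60.95
ee_pos: [0.5686, -0.257, 0.0222]
eef_rot: [0.769, 0.639, 0.008, -0.01]
ft_force: [1.5, -0.6, 4.2]
width: 0.0004
grip_force: 2.4
time: 61.2
ee_pos: [0.5688, -0.2571, 0.0215]
eef_rot: [0.769, 0.639, 0.008, -0.01]
ft_force: [-7.0, 4.4, 28.9]
width: 0.0002
grip_force: 13.9
```

```bash
python3 -m crank '[[[0,0,-0.5],0],[[0,0,-1],0],[[0,0,-1],0],[[0,0,-1],0],[[0,-0.9,0],0],[[0,-0.9,0],0],[[-0.9,-0.9,0],0],[[-0.9,-0.5,0],0],[[-0.9,0,0],0],[[-0.9,0,0],0],[[0,0,0],0]]';python3 - <<'E'
from h import *
dock()
b=img("side"); b2=img("top"); cv2.imwrite("pics/s9c.png",np.hstack([cv2.resize(i,(400,300),interpolation=cv2.INTER_CUBIC) for i in (b[110:200,280:400],b2[145:235,345:465])]))
for n,im,bx in(("side",b,(280,110,400,200)),("top",b2,(350,160,430,210))):
  for c,s in(("red",[.6516,-.166,.036]),("yellow",[.6406,-.2274,.036]),("blue",[.6291,-.2879,.036])):
    q=proj(n,[s])[0]; print(n,c,q.round(1),[(x[0],x[1]) for x in blobs(im,c,bx,15)])
E
```

```text
time: 62.58
ee_pos: [0.4525, -0.3499, 0.1215]
eef_rot: [0.77, 0.638, 0.007, -0.011]
ft_force: [0.1, 1.2, -0.5]
width: 0.0006
grip_force: 0.0
t 62.58 tcp [ 0.4525 -0.3499  0.1215] yaw -10.72 F [ 0.1  1.2 -0.5] w 0.0006
side red [309.1 162.1] [(array([309.86, 162.12]), 43), (array([309.12, 171.4 ]), 42), (array([306.17, 184.22]), 23), (array([300.45, 193.71]), 114)]
side yellow [321.4 152.6] [(array([321.96, 152.38]), 26)]
side blue [332.9 144. ] [(array([333.25, 144.19]), 36), (array([335.3 , 153.75]), 20), (array([384.32, 193.15]), 40)]
top red [373.4 177.4] [(array([372.04, 179.38]), 134)]
top yellow [394.5 181.8] [(array([392.68, 183.35]), 133)]
top blue [415.2 186.3] [(array([412.73, 187.75]), 122)]
```

View pics/s9c.png

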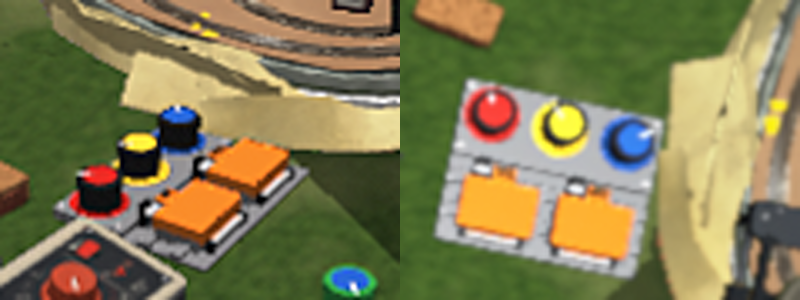

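Both covers are shut, and the side-view disc positions match a knob top at 36 mm within 1 px. Handing in.

```bash
python3 -c "
from bench import r
print(r.close_job())"
```

```text
the job is handed in; nothing more can be done
None
```

The job is handed in: the red, yellow and blue knobs are seated on their spindles, a cell lies in each bay, and both covers are shut, all confirmed by camera; the judge's result wasn't shown.

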